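Dock a diving regulator on the test stand gently and work the air pedal

ROBOT

A 6-joint arm with a two-finger parallel gripper is mounted at the origin on the work surface. World frame = base frame: x ahead of the robot, y to its left, z up, the work surface at z = 0. Lengths are in m, angles in degrees, forces in N, time in s.
With the tool pointing down it reaches from about 0.25 to 0.725 m from the base axis. Payload 9.7 kg.
Tool frame: the origin (TCP) lies between the finger pads; the fingertips stand bot.tcp_to_tips ahead of it and the grasp point (between the pads) lies 2 mm behind it (bot.tcp_to_tips is the distance from the TCP to the fingertips, in m); z points along the fingers, y is the line along which they close (so a half turn about z gives the same grasp; the last joint's range is limited). The gripper opens to 85 mm and grips with 20 to 120 N. Pads are 22 mm wide; open, the fingers measure 114 mm over their backs; the gripper's body (76 mm by 85 mm) begins 54 mm behind the grasp point. The pads swing forward as they close: fully open they stand 13 mm farther back than shut.
Start: joints at [70.989, 4.979, 10.078, 95.1, 0, 90], TCP at [0.179, 0.52, 0.248] pointing down, gripper open.
Joint ranges: [-179.16, 179.16], [-48.56, 103.87], [-65.8, 70.77], [-126.05, 130.52], [-82.76, 87.17], [-180, 180]. Speed limits (degrees/s): [127.2, 127.2, 147.25, 180, 180, 180].

INTERFACE

Orientations are given as [roll, pitch, yaw] about the fixed x, y, z axes, in that order (R = Rz(yaw) Ry(pitch) Rx(roll)).
In Python, from workcell import sensors, camera, camera_params, bot gives the robot as it stands.
- The arm moves only by the tool apply_moves, never from a script. Its argument "motion" is a list of rows, each an object with "jaw": the opening, from -1 (shut) to 1 (fully open); "xyz": the shift along the tool's x, y, z in mm, a list of three; "twist": the turn about the tool's z in rad. A call has 1 to 5 rows; each row is the pose to reach, as a shift and turn from the pose commanded when the call began, along the tool's axes at that moment; what a row does not reach only later rows make up. A row lasts 1/8 s, in which the tool goes at most 62.5 mm and 10.7 degrees, less where a joint would pass 70% of its speed; a pose out of reach is approached as far as the arm can. A call with a gripper value outside its range is refused whole. The fingers move at their own pace and stop on an object; "grip_force" is the grip in N (left out, the last holds). Time passes only in rows, so rows that repeat a pose let the fingers close. It gives the time, the measured TCP pose, the force, the opening and the grip force at its end, in the units of the state.
- sensors.get_obs(): the state, without advancing time (a new reading comes with each control period).
- camera(name): name is "scene" or "top" or "wrist"; returns (picture, depth): 420x560x3 uint8, red, green, blue; 420x560 float32, m along the optical axis (not along the pixel's ray), 0 where there is no reading.
- camera_params(name): a dict with "mtx" (3x3 intrinsics, pixels), "rvec" (rotation vector, rad) and "tvec" (3), from world to camera coordinates, as OpenCV has them. Camera axes: x right, y down, z forward; pixel columns grow to the right and rows downward; lengths in m; the calibration is good to about 2 mm. A picture is of the moment at which its call begins: read the wrist's pose just before it. camera_params takes no time and is no camera call; for the wrist camera it gives the pose at the moment of the call.
- bot.job_done(): hands the job in; it is judged then, once.
The state is a dict: "time": time; "q": joint angles; "qd": joint speeds; "joint_efforts": joint torques, N m; "ee_pos": TCP position; "tcp_rot": TCP orientation; "wrist_force": force on the tool from outside, world axes, zero at the start; "torque": the same for the moment, N m; "opening": finger opening in m; "grasp_force": force on a finger pad.
Only numpy, scipy, OpenCV 4.12 (cv2) and the standard library are available. Lean on these libraries where they do the work, as an engineer would, in place of code of your own. Each camera call takes 0.05 s, during which the arm holds its last target. There are 200 camera calls.

TASK

Leak-check the diving regulator on the bench's test stand: slide the regulator along the bench, without lifting or pinching it, until its mouth tube sits square and central on the stand's rubber cup, and press it on with about 8 N beyond the drag of the bench for a second (below 4 N at the cup it does not seal; never push the regulator with more than 15 N). Then, leaving the regulator resting on the cup, press the stand's spring pedal right down to its stop for a second, with no more than 25 N, and let it come back up. Leave the other things on the bench where they are.

Things in the scene. Friction and masses are not known exactly. Their poses are not given: they have to be found in the camera images.
- regulator: Loose black diving regulator, 0.15-0.3 kg. Origin under the centre of its upright round body (62 mm dia, 48 high); z up. Towards +y: two wings, 124 mm wide in all, z 0-32 mm, faces at y = 24 (back) and 38 mm (front); then a 40 mm wide mouth tube with a flat flange (52 wide, 44 high) at y = 75. Hose stub behind to y = -58. Open fingers can straddle the round body and push both wings from behind.
- mouth (a point): Centre of the flat face of the regulator's mouth flange, 24 mm above the bench, axes as the regulator's.
- stand: Test stand fixed to the bench: base plate 110 mm wide, 12 thick, from y = 40 to 210 mm; grey block (70 mm wide, y = 42 to 82, 97 high, small dial) that carries the cup; pedal behind it. Origin on the bench below the centre of the unpressed cup's face. +y is the direction in which the regulator is pushed onto the cup.
- port (a point): Centre of the face of the unpressed rubber cup, 24 mm above the bench, axes as the stand's; fixed to the stand. Final place of the mouth's centre.
- cup: Black rubber cup, a disc 46 mm in diameter on a stiffly sprung stem, facing the stand's -y. Origin at the centre of its face; it yields along the stand's +y by a millimetre or two under the push (8 mm at most).
- pedal (a joint): Pedal angle in rad: 0 up at rest, 0.30 pressed to its stop; a spring returns it. It takes about 4 N at the pad to start it and 8 N to reach the stop.
- pedal_pad (a point): Middle of the rubber pad (66 mm wide, 60 long) on top of the pedal, 90 mm from the hinge, which lies along the stand's x at the stand's y = 110, z = 40 mm. The pedal rises from the hinge towards the stand's +y, 0.36 rad at rest: pad middle 78 mm above the bench, 52 mm at the stop. Axes as the stand's, turning with the pedal.
- retaining_ring: Loose black ring, 80 mm outside diameter, 14 mm high, lying flat; origin under its centre. Bystander.
- screwdriver: Loose screwdriver 190 mm long lying along its x, red handle to its -x; origin about its middle. Bystander.
- grease_jar: Loose white jar, 52 mm diameter, 50 mm high; origin under its centre. Bystander.
There are look-alikes about, which are no part of the job. Several things have the shape of the regulator; the one meant has the colours described above.

How it is judged:
By the outcome, as a careful person would: the job done as asked, in the order asked, and still so for the second after the job is handed in, with the robot touching nothing.
It also fails if it takes over 72 s, if anything falls off the work surface, if the arm or the gripper's body presses on something with over 40 N, if the wrist force passes 120 N, or if a joint passes its speed limit or range.

## Working session

There is one attempt and no reset: what is moved stays moved. The work goes in short steps, Python scripts to look and compute and a tool call to move; the robot and the scene stay as the last step left them, time stands still between calls to the robot, and variables do not carry over. Pictures are saved under pics/ and viewed, at most 10 in all, crops included, and the job is handed in when it is done.

Besides the shell and the picture viewer there is one more tool, called after "Emit:" as name([rows], argument=value, ...), one row to a line, values as JSON. apply_moves: Moves the arm, as the interface text tells. Its arguments: {"type":"object","properties":{"motion":{"type":"array","items":{"type":"object","properties":{"jaw":{"type":"number"},"xyz":{"type":"array","items":{"type":"number"}},"twist":{"type":"number"}}}},"grip_force":{"type":"number"}},"required":["motion"]}

```bash
ls; mkdir -p pics; python3 - <<'E'
from workcell import sensors, camera, camera_params, bot
import cv2,numpy as np
o=sensors.get_obs();print(o['time'],o['ee_pos'],o['tcp_rot'],o['opening'],bot.tcp_to_tips)
ims=[]
for n in ['top','scene']:
    im,d=camera(n);np.savez('pics/%s0.npz'%n,im=im,d=d,**camera_params(n));cv2.imwrite('pics/%s0.png'%n,cv2.cvtColor(im,cv2.COLOR_RGB2BGR))
    p=camera_params(n);R=cv2.Rodrigues(np.array(p['rvec'],float))[0];print(n,p['mtx'],(-R.T@np.array(p['tvec']).ravel()).round(3),R.round(2))
E
```

```text
pics
0.0 [0.17911305 0.51979617 0.24759524] [-1.79924263e+02  1.70034926e-03  1.60987702e+02] 0.08531746403026698 0.017
top [[437.21431627   0.         280.6666521 ]
 [  0.         437.21431627 207.07989519]
 [  0.           0.           1.        ]] [0.394 0.001 0.992] [[-0.   -1.    0.  ]
 [-0.98  0.   -0.22]
 [ 0.22 -0.   -0.98]]
scene [[442.91598955   0.         285.02618911]
 [  0.         442.91598955 211.55343315]
 [  0.           0.           1.        ]] [1.138 0.624 0.642] [[-0.72  0.69 -0.01]
 [ 0.38  0.39 -0.84]
 [-0.58 -0.61 -0.54]]
```

View pics/top0.png

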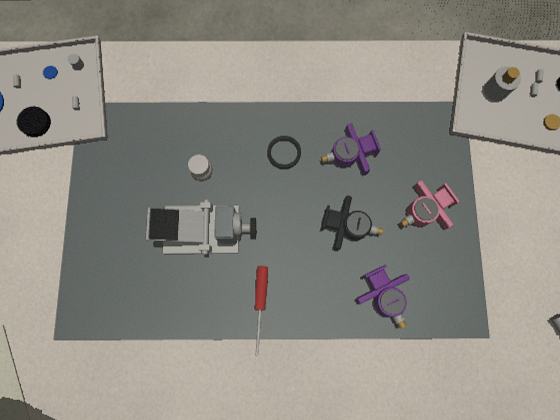

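View pics/scene0.png

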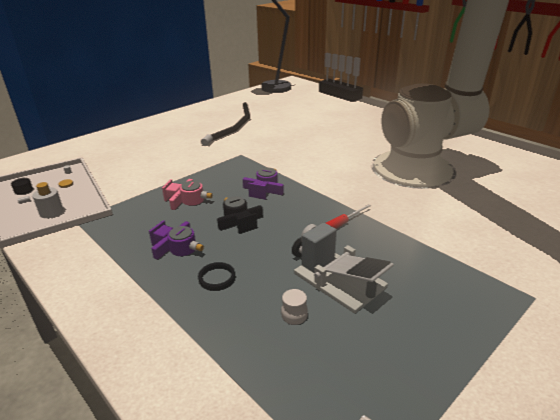

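Candidates in the top view with the regulator's shape: purple (350,150), black (350,222), pink (430,208) and purple (388,295). The black one at (350,222) is the target; it has its mouth to the left, facing the stand's cup at (256,228). The ring is at (284,152), the screwdriver at (262,290), the jar at (199,167) and the pedal pad at (163,224).

```bash
cat > h.py <<'E'
import numpy as np,cv2
from workcell import sensors,camera,camera_params,bot
def cloud(im,d,p):
    K=np.array(p['mtx']);R=cv2.Rodrigues(np.array(p['rvec'],float))[0];t=np.array(p['tvec'],float).ravel()
    v,u=np.mgrid[:d.shape[0],:d.shape[1]]
    c=np.stack([(u-K[0,2])/K[0,0]*d,(v-K[1,2])/K[1,1]*d,d],-1)
    w=(c-t)@R; w[d<=0]=np.nan
    return w
E
python3 - <<'E'
from h import *
z=np.load('pics/top0.npz');im=z['im'];w=cloud(im,z['d'],z)
print('mat z',np.nanmedian(w[300:330,150:220,2]),np.nanstd(w[300:330,150:220,2]), np.nanmedian(w[110:140,200:300,2]))
def box(name,r0,r1,c0,c1,z0,z1,cond=None):
    s=w[r0:r1,c0:c1].reshape(-1,3);m=(s[:,2]>z0)&(s[:,2]<z1)
    if cond is not None: m&=cond(im[r0:r1,c0:c1].reshape(-1,3).astype(int))
    s=s[m];
    if len(s)<5: print(name,len(s));return
    r=cv2.minAreaRect((s[:,:2]*1000).astype(np.float32));print(name,len(s),s.mean(0).round(4),np.round(r[0],1),np.round(r[1],1),round(r[2],1))
box('reg all',190,255,315,390,.008,.08)
box('wings+tube',190,255,315,390,.022,.036)
box('body top',190,255,315,390,.043,.055)
box('flange',190,255,315,340,.036,.06)
box('blocktop',200,250,205,250,.088,.11)
box('base',195,260,140,245,.007,.017)
box('pedalpad',195,260,140,185,.05,.12,lambda c:c.max(1)<60)
box('cup',210,245,247,262,.01,.06)
box('jar',150,185,185,215,.01,.07)
box('ring',130,172,262,305,.007,.03)
box('sd',260,358,250,275,.005,.05)
cv2.imwrite('pics/c1.png',cv2.resize(cv2.cvtColor(im[185:265,140:395],cv2.COLOR_RGB2BGR),None,fx=3,fy=3,interpolation=cv2.INTER_CUBIC))
E
```

```text
mat z 0.00022293226620669906 0.0017207390436881505 0.0007776334355999949
reg all 1432 [ 0.5693 -0.152   0.0383] [ 578.1 -151.6] [106.7 132.4] 19.5
wings+tube 534 [ 0.5696 -0.1484  0.0312] [ 570.7 -154.7] [113.3 114.1] 31.3
body top 572 [ 0.5684 -0.1658  0.0472] [ 572.1 -149.5] [104.9  59.2] 76.5
flange 205 [ 0.5806 -0.1138  0.0396] [ 564.3 -112.2] [38.4 87.7] 88.1
blocktop 746 [0.5618 0.1125 0.0963] [562.5 110.7] [52.3 70.6] 89.2
base 1133 [0.5442 0.1801 0.0116] [562.8 179.3] [170.7 109.3] 89.8
pedalpad 837 [0.5625 0.246  0.0781] [563.1 245.8] [64.1 54.7] 0.6
cup 147 [0.561  0.0621 0.0393] [562.6  64.1] [18.9 42.7] 89.5
jar 466 [0.6997 0.1819 0.042 ] [702.5 183.5] [47.9 48. ] 86.3
ring 348 [ 0.7467 -0.0101  0.0134] [747.6  -9.5] [78.1 79.3] 89.6
sd 628 [0.4114 0.0431 0.0206] [381.7  41.8] [193.3  26.7] 0.0
```

View pics/c1.png

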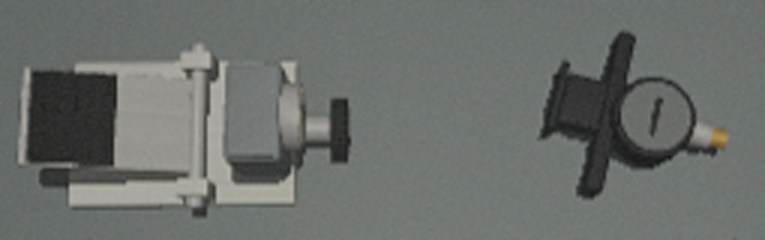

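The crop confirms the black regulator: round body at crop (655,118), mouth flange on the left at (553,100), brass hose stub at (722,138). The stand is aligned with world axes, with its cup at (340,130). I'll move over to it now.

Emit:
apply_moves([
  {"xyz":[-586,-517,0],"twist":1.48,"jaw":1},
  {"xyz":[-586,-517,0],"twist":1.48,"jaw":1},
  {"xyz":[-586,-517,0],"twist":1.48,"jaw":1},
  {"xyz":[-586,-517,0],"twist":1.48,"jaw":1},
  {"xyz":[-586,-517,0],"twist":1.48,"jaw":1},
])

```text
time: 0.72
ee_pos: [0.3338, 0.2464, 0.2481]
tcp_rot: [180.0, 0.0, 107.0]
wrist_force: [1.8, 1.2, 0.6]
opening: 0.0851
grasp_force: 0.0
```

```bash
cat >> h.py <<'E'
def to(x,y,z,yaw,o=None):
    "tool-axes shift (mm) and twist to reach world TCP pose"
    o=o or sensors.get_obs();r=np.radians(o['tcp_rot'])
    from scipy.spatial.transform import Rotation as Ro
    R=Ro.from_euler('xyz',r).as_matrix()
    s=R.T@(np.array([x,y,z])-o['ee_pos'])*1000
    tw=-np.radians((yaw-o['tcp_rot'][2]+180)%360-180)
    print('t',round(o['time'],2),'at',(np.array(o['ee_pos'])*1000).round(1),'rot',np.round(o['tcp_rot'],1),'F',np.round(o['wrist_force'],1),'-> xyz',s.round(1),'twist',round(tw,3))
E
python3 - <<'E'
from h import *
to(.565,-.16,.248,76);print(sensors.get_obs()['q'])
z=np.load('pics/top0.npz');im=z['im'];w=cloud(im,z['d'],z)
s=w[190:255,315:395].reshape(-1,3);c=im[190:255,315:395].reshape(-1,3).astype(int)
m=(s[:,2]>.044)&(s[:,2]<.053)&(s[:,1]<-.135)
print('disc',m.sum(),cv2.minEnclosingCircle((s[m,:2]*1000).astype(np.float32)),(s[m].mean(0)*1000).round(1))
d=s[m].mean(0)
# wings: points z .027-.036 away from disc & tube
m=(s[:,2]>.028)&(s[:,2]<.036)&(s[:,1]<-.11)&(np.hypot(*(s[:,:2]-d[:2]).T)>.038)
for sg in (1,-1):
    q=s[m&(sg*(s[:,0]-.568)>.025)];print(len(q),(q.mean(0)*1000).round(1))
E
```

```text
t 0.72 at [333.8 246.4 248.1] rot [180.   0. 107.] F [1.8 1.2 0.6] -> xyz [-4.561e+02  1.027e+02  1.000e-01] twist 0.54
[ 3.64332469e+01 -1.33615136e+01 -7.18874091e+00  9.61636570e+01
 -4.82701795e-03  1.09482889e+02]
disc 495 ((567.4259643554688, -171.37408447265625), 30.040618896484375) [ 566.9 -171.1   47.7]
114 [ 612.9 -147.4   32. ]
81 [ 529.6 -130.1   31.4]
```

Emit:
apply_moves([
  {"xyz":[-456,103,0],"twist":0.54},
  {"xyz":[-456,103,0],"twist":0.54},
  {"xyz":[-456,103,0],"twist":0.54},
  {"xyz":[-456,103,0],"twist":0.54},
  {"xyz":[-456,103,0],"twist":0.54},
])

```text
validation failed for argument at $.mo...
```

```bash
python3 - <<'E'
from h import *
to(.565,-.175,.248,77)
E
```

```text
t 0.72 at [333.8 246.4 248.1] rot [180.   0. 107.] F [1.8 1.2 0.6] -> xyz [-4.705e+02  9.830e+01  1.000e-01] twist 0.523
```

Jaw is required in each row.

Emit:
apply_moves([
  {"xyz":[-470,98,0],"twist":0.52,"jaw":1},
  {"xyz":[-470,98,0],"twist":0.52,"jaw":1},
  {"xyz":[-470,98,0],"twist":0.52,"jaw":1},
  {"xyz":[-470,98,0],"twist":0.52,"jaw":1},
  {"xyz":[-470,98,0],"twist":0.52,"jaw":1},
])

```text
time: 1.35
ee_pos: [0.4857, -0.0271, 0.2482]
tcp_rot: [180.0, -0.0, 77.5]
wrist_force: [0.4, 1.6, 0.9]
opening: 0.0852
grasp_force: 0.0
```

```bash
python3 - <<'E'
from h import *
to(.565,-.175,.248,77)
E
```

```text
t 1.35 at [485.7 -27.1 248.2] rot [180.   -0.   77.5] F [0.4 1.6 0.9] -> xyz [-127.1  109.5    0.2] twist 0.008
```

Emit:
apply_moves([
  {"xyz":[-125,108,0],"twist":0.01,"jaw":1},
  {"xyz":[-125,108,0],"twist":0.01,"jaw":1},
  {"xyz":[-125,108,0],"twist":0.01,"jaw":1},
  {"xyz":[-125,108,0],"twist":0.01,"jaw":1},
  {"xyz":[-125,108,0],"twist":0.01,"jaw":1},
])

```text
time: 1.98
ee_pos: [0.5632, -0.1702, 0.2478]
tcp_rot: [-179.9, -0.0, 76.9]
wrist_force: [-0.5, 0.6, 0.1]
opening: 0.0854
grasp_force: 0.0
```

```bash
python3 - <<'E'
from h import *
to(.565,-.175,.248,77)
p=camera_params('wrist');im,d=camera('wrist');np.savez('pics/w1.npz',im=im,d=d,**p)
cv2.imwrite('pics/w1.png',cv2.cvtColor(im,cv2.COLOR_RGB2BGR))
w=cloud(im,d,p);z=w[...,2]
print('bench',np.nanmedian(z[(z<.02)&(z>-.02)]))
near=np.hypot(w[...,0]-.567,w[...,1]+.165)<.12
m=(z>.045)&(z<.053)&near;q=w[m][:,:2]*1000
print('top',m.sum(),cv2.minEnclosingCircle(q.astype(np.float32)))
m=(z>.028)&(z<.036)&near&((im.max(2))<110)
vis=im.copy();vis[m]=[255,0,0];cv2.imwrite('pics/w1m.png',cv2.cvtColor(vis,cv2.COLOR_RGB2BGR))
q=w[m];print(m.sum(),cv2.minAreaRect((q[:,:2]*1000).astype(np.float32)))
E
```

```text
t 1.98 at [ 563.2 -170.2  247.8] rot [-179.9   -0.    76.9] F [-0.5  0.6  0.1] -> xyz [-4.3  2.9 -0.2] twist -0.002
bench 0.0010930550214387745
top 2321 ((540.2999877929688, -165.48297119140625), 91.28643798828125)
1763 ((539.951416015625, -156.0943145751953), (180.74806213378906, 82.34213256835938), 23.38422393798828)
```

View pics/w1m.png

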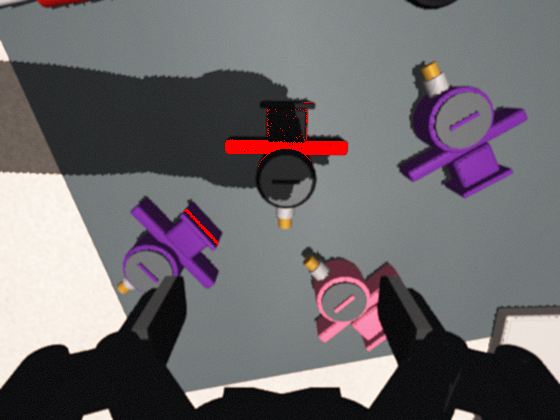

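The wrist view shows the black regulator with body at (286,178), wings from (226,147) to (347,147) and mouth up at (287,105). It is already almost square to the gripper.

```bash
python3 - <<'E'
from h import *
z=np.load('pics/w1.npz');im=z['im'];w=cloud(im,z['d'],z)
def sub(r0,r1,c0,c1,z0,z1):
    s=w[r0:r1,c0:c1].reshape(-1,3);return (s[(s[:,2]>z0)&(s[:,2]<z1)][:,:2]*1000).astype(np.float32)
print('wing',cv2.minAreaRect(sub(135,158,215,360,.028,.036)))
print('disc',cv2.minEnclosingCircle(sub(152,210,255,318,.044,.053)))
print('flange',cv2.minAreaRect(sub(98,110,255,320,.04,.049)))
E
```

```text
wing ((575.9293823242188, -139.6697235107422), (22.327125549316406, 123.93844604492188), 77.04566192626953)
disc ((567.899658203125, -171.06625366210938), 30.074424743652344)
flange ((585.2962036132812, -101.36093139648438), (5.946138381958008, 50.422767639160156), 75.63544464111328)
```

```bash
python3 - <<'E'
from h import *
to(.569,-.1677,.10,76.9)
E
```

```text
t 2.02 at [ 563.1 -169.7  248.3] rot [-180.    -0.    76.9] F [ 1.1 -0.2  0.4] -> xyz [  3.3   5.3 148.3] twist 0.001
```

Emit:
apply_moves([
  {"xyz":[3.3,5.3,50],"twist":0,"jaw":1},
  {"xyz":[3.3,5.3,100],"twist":0,"jaw":1},
  {"xyz":[3.3,5.3,148],"twist":0,"jaw":1},
  {"xyz":[3.3,5.3,148],"twist":0,"jaw":1},
  {"xyz":[3.3,5.3,148],"twist":0,"jaw":1},
])

```text
time: 2.65
ee_pos: [0.5701, -0.168, 0.1029]
tcp_rot: [179.8, 0.0, 77.0]
wrist_force: [0.8, -2.2, 0.4]
opening: 0.0854
grasp_force: 0.0
```

```bash
python3 - <<'E'
from h import *
to(.569,-.1677,.022,76.9)
E
```

```text
t 2.65 at [ 570.1 -168.   102.9] rot [179.8   0.   77. ] F [ 0.8 -2.2  0.4] -> xyz [ 0.1 -1.3 80.9] twist 0.001
```

Emit:
apply_moves([
  {"xyz":[0,-1,30],"twist":0,"jaw":1},
  {"xyz":[0,-1,55],"twist":0,"jaw":1},
  {"xyz":[0,-1,70],"twist":0,"jaw":1},
  {"xyz":[0,-1,78],"twist":0,"jaw":1},
  {"xyz":[0,-1,78],"twist":0,"jaw":1},
])

```text
time: 3.28
ee_pos: [0.5687, -0.1682, 0.0229]
tcp_rot: [180.0, 0.0, 76.9]
wrist_force: [-0.8, -0.3, 0.1]
opening: 0.0853
grasp_force: 0.0
```

Emit:
apply_moves([
  {"xyz":[0,0,0],"twist":0,"jaw":0.72},
  {"xyz":[0,0,0],"twist":0,"jaw":0.72},
  {"xyz":[0,0,0],"twist":0,"jaw":0.72},
])

```text
time: 3.65
ee_pos: [0.5686, -0.1683, 0.0227]
tcp_rot: [180.0, 0.0, 76.9]
wrist_force: [0.6, 1.1, 0.9]
opening: 0.0738
grasp_force: 0.0
```

```bash
python3 - <<'E'
from h import *
to(.569,-.1677,.022,76.9)
p=camera_params('wrist');im,d=camera('wrist');np.savez('pics/w2.npz',im=im,d=d,**p)
cv2.imwrite('pics/w2.png',cv2.cvtColor(im,cv2.COLOR_RGB2BGR))
E
```

```text
t 3.65 at [ 568.6 -168.3   22.7] rot [180.    0.   76.9] F [0.6 1.1 0.9] -> xyz [0.6 0.3 0.7] twist 0.0
```

View pics/w2.png

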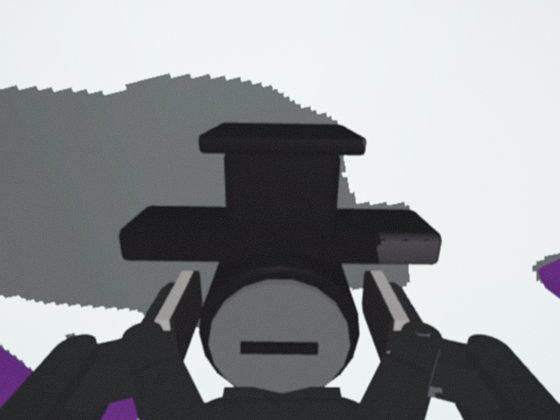

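Fingers straddle the body (282,330) centrally, behind both wings (120–440, row 235). Now I approach the wings gently.

Emit:
apply_moves([
  {"xyz":[2.5,0,0],"twist":0,"jaw":0.62},
  {"xyz":[5,0,0],"twist":0,"jaw":0.62},
  {"xyz":[7.5,0,0],"twist":0,"jaw":0.62},
  {"xyz":[10,0,0],"twist":0,"jaw":0.62},
  {"xyz":[12,0,0],"twist":0,"jaw":0.62},
])

```text
time: 4.32
ee_pos: [0.5711, -0.1564, 0.0223]
tcp_rot: [180.0, 0.0, 76.9]
wrist_force: [-0.6, -1.3, -0.6]
opening: 0.0693
grasp_force: 0.6
```

Emit:
apply_moves([
  {"xyz":[2,0,0],"twist":0,"jaw":0.62},
  {"xyz":[4,0,0],"twist":0,"jaw":0.62},
  {"xyz":[6,0,0],"twist":0,"jaw":0.62},
  {"xyz":[8,0,0],"twist":0,"jaw":0.62},
  {"xyz":[10,0,0],"twist":0,"jaw":0.62},
])

```text
time: 4.95
ee_pos: [0.5734, -0.1466, 0.0223]
tcp_rot: [-180.0, 0.0, 76.9]
wrist_force: [-0.9, -1.4, -0.1]
opening: 0.0696
grasp_force: 0.5
```

```bash
cat >> h.py <<'E'
def reg():
    "regulator pose from the top camera"
    im,d=camera('top');p=camera_params('top');w=cloud(im,d,p).reshape(-1,3)
    c=im.reshape(-1,3).astype(int)
    return w,c,im
E
python3 - <<'E'
from h import *
to(.5628,-.008,.022,90)
p=camera_params('wrist');im,d=camera('wrist');np.savez('pics/w3.npz',im=im,d=d,**p)
w=cloud(im,d,p);s=w.reshape(-1,3)
from scipy.spatial.transform import Rotation as Ro
o=sensors.get_obs();R=Ro.from_euler('xyz',np.radians(o['tcp_rot'])).as_matrix()
t=(s-o['ee_pos'])@R*1000   # tool coordinates mm
h=s[:,2]
a=t[(h>.028)&(h<.0345)&(t[:,0]>5)&(t[:,0]<45)&(abs(t[:,1])<75)]
print('wing top in tool',cv2.minAreaRect(a[:,:2].astype(np.float32)),len(a))
a=t[(h>.038)&(h<.049)&(t[:,0]>45)&(t[:,0]<80)&(abs(t[:,1])<50)]
print('flange',cv2.minAreaRect(a[:,:2].astype(np.float32)),len(a))
a=t[(h>.044)&(h<.052)&(abs(t[:,1])<34)&(t[:,0]<25)];print('disc y',a[:,1].min(),a[:,1].max(),'xmax',a[:,0].max())
E
```

```text
t 4.95 at [ 573.4 -146.6   22.3] rot [-180.     0.    76.9] F [-0.9 -1.4 -0.1] -> xyz [132.6 -41.7   0.3] twist -0.228
wing top in tool ((24.98866844177246, 0.24805831909179688), (39.83890914916992, 123.7032241821289), 0.05105956643819809) 9684
flange ((53.511043548583984, 0.41301536560058594), (16.945798873901367, 51.886962890625), 0.04067395254969597) 4061
disc y -33.99436361911064 30.07941241224841 xmax 17.681184789663526
```

Emit:
apply_moves([
  {"xyz":[5.7,-2,0],"twist":-0.018,"jaw":0.62},
  {"xyz":[11.4,-4.1,0],"twist":-0.037,"jaw":0.62},
  {"xyz":[17,-6.2,0],"twist":-0.055,"jaw":0.62},
  {"xyz":[22.7,-8.2,0],"twist":-0.073,"jaw":0.62},
  {"xyz":[28.4,-10.3,0],"twist":-0.091,"jaw":0.62},
])

```text
time: 5.62
ee_pos: [0.5697, -0.1163, 0.0223]
tcp_rot: [-180.0, -0.0, 82.2]
wrist_force: [0.1, -1.5, -1.1]
opening: 0.0693
grasp_force: 0.4
```

```bash
cat >> h.py <<'E'
def look(n):
    from scipy.spatial.transform import Rotation as Ro
    o=sensors.get_obs();p=camera_params('wrist');im,d=camera('wrist');np.savez('pics/%s.npz'%n,im=im,d=d,**p)
    cv2.imwrite('pics/%s.png'%n,cv2.cvtColor(im,cv2.COLOR_RGB2BGR))
    s=cloud(im,d,p).reshape(-1,3);R=Ro.from_euler('xyz',np.radians(o['tcp_rot'])).as_matrix()
    t=(s-o['ee_pos'])@R*1000;h=s[:,2]
    def f(z0,z1,x0,x1,yy):
        a=t[(h>z0)&(h<z1)&(t[:,0]>x0)&(t[:,0]<x1)&(abs(t[:,1])<yy)]
        return np.round(np.r_[a.min(0)[:2],a.max(0)[:2]],1) if len(a) else None, cv2.minAreaRect(a[:,:2].astype(np.float32))[2] if len(a)>5 else None
    print('flange [xmin ymin xmax ymax],ang',f(.038,.049,45,72,40));print('wing',f(.028,.0345,5,30,75))
    return t,h
E
python3 - <<'E'
from h import *
to(.5625,-.012,.022,90);look('w4')
E
```

```text
t 5.62 at [ 569.7 -116.3   22.3] rot [-180.    -0.    82.2] F [ 0.1 -1.5 -1.1] -> xyz [102.3 -21.3   0.3] twist -0.136
flange [xmin ymin xmax ymax],ang (array([ 45.1, -25.5,  62.1,  26.4]), 89.89032745361328)
wing (array([  5. , -61. ,  29.7,  61.7]), 89.91883850097656)
```

Emit:
apply_moves([
  {"xyz":[7,-1.8,0],"twist":-0.02,"jaw":0.62},
  {"xyz":[14,-3.6,0],"twist":-0.04,"jaw":0.62},
  {"xyz":[21,-5.4,0],"twist":-0.06,"jaw":0.62},
  {"xyz":[28,-7.2,0],"twist":-0.08,"jaw":0.62},
  {"xyz":[35,-9,0],"twist":-0.1,"jaw":0.62},
])

```text
time: 6.3
ee_pos: [0.5657, -0.0804, 0.0223]
tcp_rot: [180.0, 0.0, 87.9]
wrist_force: [-0.0, -0.6, -0.0]
opening: 0.0691
grasp_force: 0.6
```

```bash
python3 - <<'E'
from h import *
to(.5625,-.012,.022,90);look('w5')
E
```

```text
t 6.3 at [565.7 -80.4  22.3] rot [180.    0.   87.9] F [-0.  -0.6 -0. ] -> xyz [68.2 -5.6  0.3] twist -0.036
flange [xmin ymin xmax ymax],ang (array([ 45. , -25.7,  62.1,  26.4]), 0.0923156589269638)
wing (array([  5.1, -61.2,  30. ,  61.9]), 89.94070434570312)
```

Emit:
apply_moves([
  {"xyz":[7,-1,0],"twist":-0.009,"jaw":0.62},
  {"xyz":[14,-2,0],"twist":-0.018,"jaw":0.62},
  {"xyz":[21,-3,0],"twist":-0.027,"jaw":0.62},
  {"xyz":[28,-4,0],"twist":-0.036,"jaw":0.62},
  {"xyz":[35,-4.5,0],"twist":-0.036,"jaw":0.62},
])

```text
time: 6.98
ee_pos: [0.5624, -0.0452, 0.0223]
tcp_rot: [180.0, 0.0, 89.9]
wrist_force: [-0.1, -1.4, 0.7]
opening: 0.0689
grasp_force: 0.7
```

```bash
python3 - <<'E'
from h import *
to(.5625,-.012,.022,90);look('w6')
E
```

```text
t 6.97 at [562.4 -45.2  22.3] rot [180.    0.   89.9] F [-0.1 -1.4  0.7] -> xyz [33.2  0.   0.3] twist -0.001
flange [xmin ymin xmax ymax],ang (array([ 45. , -25.7,  62. ,  26.6]), 0.03904883190989494)
wing (array([  5. , -60.9,  29.5,  61.7]), 0.03979054465889931)
```

View pics/w6.png

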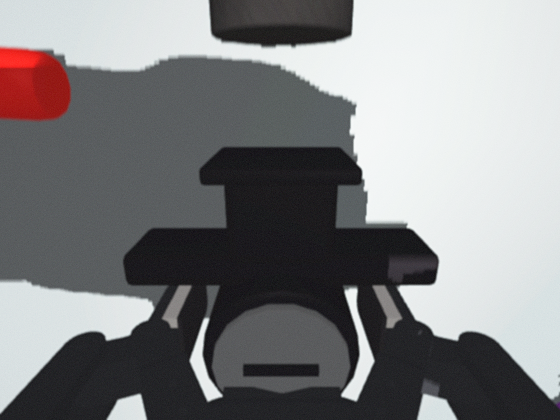

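Cup at the top (210–353, rows 0–45), flange below (200–362, row 165), both centred on column 281; screwdriver handle at left (35,85), clear of the path.

```bash
python3 - <<'E'
from h import *
z=np.load('pics/w6.npz');im=z['im'];w=cloud(im,z['d'],z)
r=w[0:50,190:370].reshape(-1,3);m=(r[:,2]>.015)&(r[:,2]<.06);q=r[m]*1000
print('cup',len(q),q.min(0).round(1),q.max(0).round(1))
for z0 in (18,24,30,36,42):
    a=q[abs(q[:,2]-z0)<3]
    if len(a): print(z0,len(a),'x',a[:,0].min().round(1),a[:,0].max().round(1),'mid',((a[:,0].min()+a[:,0].max())/2).round(1),'ymin',np.percentile(a[:,1],2).round(1))
f=w[148:186,195:365].reshape(-1,3);f=f[(f[:,2]>.038)&(f[:,2]<.049)]*1000
print('flange x',f[:,0].min(),f[:,0].max(),'ymax',f[:,1].max())
E
```

```text
cup 6166 [540.6  54.8  15. ] [586.4  65.2  49.4]
18 283 x 542.6 584.5 mid 563.5 ymin 54.9
24 345 x 541.0 586.4 mid 563.7 ymin 54.9
30 508 x 540.6 585.6 mid 563.1 ymin 54.9
36 1011 x 542.0 584.7 mid 563.4 ymin 54.9
42 1832 x 545.0 581.4 mid 563.2 ymin 55.0
flange x 536.8248373006236 589.1140774447582 ymax 16.805436674109416
```

Emit:
apply_moves([
  {"xyz":[7,0.1,0],"twist":0,"jaw":0.62},
  {"xyz":[14,0.2,0],"twist":0,"jaw":0.62},
  {"xyz":[21,0.3,0],"twist":0,"jaw":0.62},
  {"xyz":[27,0.3,0],"twist":0,"jaw":0.62},
  {"xyz":[32,0.3,0],"twist":0,"jaw":0.62},
])

```text
time: 7.65
ee_pos: [0.5628, -0.0133, 0.0223]
tcp_rot: [180.0, 0.0, 89.9]
wrist_force: [-0.5, -1.5, 0.3]
opening: 0.0688
grasp_force: 0.7
```

Emit:
apply_moves([
  {"xyz":[1,0,0],"twist":0,"jaw":0.62},
  {"xyz":[2,0,0],"twist":0,"jaw":0.62},
  {"xyz":[3,0,0],"twist":0,"jaw":0.62},
  {"xyz":[4,0,0],"twist":0,"jaw":0.62},
  {"xyz":[5,0,0],"twist":0,"jaw":0.62},
])

```text
time: 8.28
ee_pos: [0.5628, -0.0087, 0.0223]
tcp_rot: [-180.0, -0.0, 89.9]
wrist_force: [-0.3, -1.8, 0.1]
opening: 0.0689
grasp_force: 0.7
```

```bash
python3 - <<'E'
from h import *
to(.5625,-.008,.022,90);look('w7')
E
```

```text
t 8.28 at [562.8  -8.7  22.3] rot [-180.    -0.    89.9] F [-0.3 -1.8  0.1] -> xyz [ 0.7 -0.3  0.3] twist -0.002
flange [xmin ymin xmax ymax],ang (array([ 45. , -25.3,  72. ,  26.4]), 0.022580502554774284)
wing (array([  5. , -61. ,  30. ,  61.8]), 89.91046905517578)
```

Emit:
apply_moves([
  {"xyz":[0.4,0,0],"twist":0,"jaw":0.62},
  {"xyz":[0.8,0,0],"twist":0,"jaw":0.62},
  {"xyz":[1.2,0,0],"twist":0,"jaw":0.62},
  {"xyz":[1.6,0,0],"twist":0,"jaw":0.62},
  {"xyz":[2,0,0],"twist":0,"jaw":0.62},
])

```text
time: 8.95
ee_pos: [0.5628, -0.0067, 0.0223]
tcp_rot: [-180.0, 0.0, 89.9]
wrist_force: [-0.4, -1.6, 0.8]
opening: 0.069
grasp_force: 0.7
```

Emit:
apply_moves([
  {"xyz":[0.3,0,0],"twist":0,"jaw":0.62},
  {"xyz":[0.5,0,0],"twist":0,"jaw":0.62},
])

```text
time: 9.2
ee_pos: [0.5628, -0.0064, 0.0223]
tcp_rot: [-180.0, 0.0, 89.9]
wrist_force: [-0.0, -3.4, 0.8]
opening: 0.0695
grasp_force: 1.4
```

Emit:
apply_moves([
  {"xyz":[0.3,0,0],"twist":0,"jaw":0.62},
  {"xyz":[0.5,0,0],"twist":0,"jaw":0.62},
])

```text
time: 9.45
ee_pos: [0.5628, -0.006, 0.0223]
tcp_rot: [-180.0, 0.0, 89.9]
wrist_force: [0.2, -4.9, 0.6]
opening: 0.0692
grasp_force: 2.4
```

Emit:
apply_moves([
  {"xyz":[0.2,0,0],"twist":0,"jaw":0.62},
  {"xyz":[0.4,0,0],"twist":0,"jaw":0.62},
])

```text
time: 9.7
ee_pos: [0.5628, -0.0057, 0.0223]
tcp_rot: [-180.0, 0.0, 89.9]
wrist_force: [0.2, -6.0, 0.4]
opening: 0.0693
grasp_force: 3.1
```

Emit:
apply_moves([
  {"xyz":[0.3,0,0],"twist":0,"jaw":0.62},
  {"xyz":[0.6,0,0],"twist":0,"jaw":0.62},
  {"xyz":[0.8,0,0],"twist":0,"jaw":0.62},
  {"xyz":[0.8,0,0],"twist":0,"jaw":0.62},
])

```text
time: 10.2
ee_pos: [0.5628, -0.0053, 0.0223]
tcp_rot: [-180.0, 0.1, 89.9]
wrist_force: [0.4, -7.8, -0.1]
opening: 0.0694
grasp_force: 4.1
```

Emit:
apply_moves([
  {"xyz":[0.3,0,0],"twist":0,"jaw":0.62},
  {"xyz":[0.5,0,0],"twist":0,"jaw":0.62},
  {"xyz":[0.5,0,0],"twist":0,"jaw":0.62},
])

```text
time: 10.58
ee_pos: [0.5628, -0.005, 0.0223]
tcp_rot: [-180.0, 0.1, 89.9]
wrist_force: [-1.0, -9.9, 0.3]
opening: 0.069
grasp_force: 4.8
```

Emit:
apply_moves([
  {"xyz":[0,0,0],"twist":0,"jaw":0.62},
  {"xyz":[0,0,0],"twist":0,"jaw":0.62},
  {"xyz":[0,0,0],"twist":0,"jaw":0.62},
])

```text
time: 10.95
ee_pos: [0.5628, -0.0051, 0.0223]
tcp_rot: [-180.0, 0.1, 89.9]
wrist_force: [-0.9, -9.0, 0.6]
opening: 0.0693
grasp_force: 4.8
```

```bash
python3 - <<'E'
from h import *
t,h=look('w8');to(.5625,-.008,.022,90)
E
```

```text
flange [xmin ymin xmax ymax],ang (array([ 45. , -25.7,  72. ,  26.4]), 0.0016267558094114065)
wing (array([  5. , -61.3,  29.6,  62. ]), 89.96453857421875)
t 11.0 at [562.8  -5.1  22.3] rot [-1.80e+02  1.00e-01  8.99e+01] F [ -0.4 -10.4   0.6] -> xyz [-2.9 -0.3  0.3] twist -0.002
```

Emit:
apply_moves([
  {"xyz":[0,0,0],"twist":0,"jaw":0.62},
  {"xyz":[0,0,0],"twist":0,"jaw":0.62},
  {"xyz":[0,0,0],"twist":0,"jaw":0.62},
  {"xyz":[0,0,0],"twist":0,"jaw":0.62},
  {"xyz":[0,0,0],"twist":0,"jaw":0.62},
])

```text
time: 11.62
ee_pos: [0.5628, -0.005, 0.0223]
tcp_rot: [180.0, 0.1, 89.9]
wrist_force: [-0.7, -10.3, 0.2]
opening: 0.0692
grasp_force: 4.8
```

Emit:
apply_moves([
  {"xyz":[0,0,0],"twist":0,"jaw":0.62},
  {"xyz":[0,0,0],"twist":0,"jaw":0.62},
  {"xyz":[0,0,0],"twist":0,"jaw":0.62},
  {"xyz":[0,0,0],"twist":0,"jaw":0.62},
  {"xyz":[0,0,0],"twist":0,"jaw":0.62},
])

```text
time: 12.25
ee_pos: [0.5628, -0.0051, 0.0223]
tcp_rot: [-180.0, 0.1, 89.9]
wrist_force: [0.5, -9.5, 0.3]
opening: 0.0689
grasp_force: 4.8
```

Emit:
apply_moves([
  {"xyz":[-0.5,0,0],"twist":0,"jaw":0.62},
  {"xyz":[-1,0,0],"twist":0,"jaw":0.62},
  {"xyz":[-1.5,0,0],"twist":0,"jaw":0.62},
  {"xyz":[-2,0,0],"twist":0,"jaw":0.62},
  {"xyz":[-2.5,0,0],"twist":0,"jaw":0.62},
])

```text
time: 12.88
ee_pos: [0.5628, -0.0062, 0.0223]
tcp_rot: [-180.0, -0.0, 89.9]
wrist_force: [0.6, -0.5, -0.5]
opening: 0.0685
grasp_force: 0.4
```

Emit:
apply_moves([
  {"xyz":[-1,0,0],"twist":0,"jaw":0.62},
  {"xyz":[-3,0,0],"twist":0,"jaw":0.62},
  {"xyz":[-6,0,0],"twist":0,"jaw":0.8},
  {"xyz":[-8,0,0],"twist":0,"jaw":1},
  {"xyz":[-8,0,0],"twist":0,"jaw":1},
])

```text
time: 13.5
ee_pos: [0.5628, -0.0147, 0.0223]
tcp_rot: [-180.0, -0.0, 89.9]
wrist_force: [-0.3, -0.0, -0.2]
opening: 0.0852
grasp_force: 0.0
```

```bash
python3 - <<'E'
from h import *
to(.5625,-.015,.022,90)
p=camera_params('wrist');im,d=camera('wrist');w=cloud(im,d,p);cv2.imwrite('pics/w9.png',cv2.cvtColor(im,cv2.COLOR_RGB2BGR))
s=w.reshape(-1,3)*1000
q=s[(s[:,2]>27)&(s[:,2]<34)&(s[:,1]<30)&(abs(s[:,0]-563)<80)&(s[:,1]>2)];print('wing front y',np.percentile(q[:,1],98),'x',q[:,0].min(),q[:,0].max())
E
```

```text
t 13.5 at [562.8 -14.7  22.3] rot [-180.    -0.    89.9] F [-0.3 -0.  -0.2] -> xyz [-0.3 -0.3  0.3] twist -0.002
wing front y 18.40851333936266 x 501.9506961909529 625.0076244602653
```

View pics/w9.png

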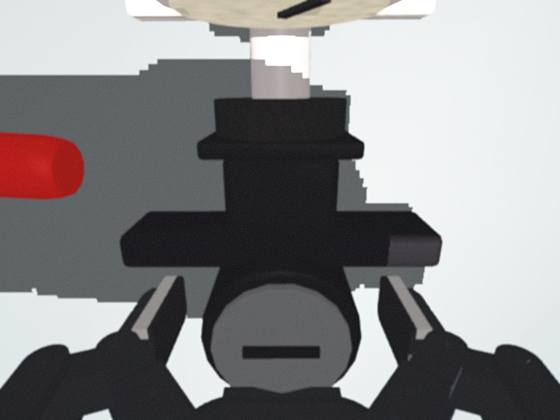

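The regulator sits square on the cup (flange at row 147, cup just above it), and nothing touches it. Now I lift off and go to the pedal.

Emit:
apply_moves([
  {"xyz":[0,0,-15],"twist":0,"jaw":1},
  {"xyz":[0,0,-45],"twist":0,"jaw":1},
  {"xyz":[0,0,-95],"twist":0,"jaw":1},
  {"xyz":[0,0,-150],"twist":0,"jaw":1},
  {"xyz":[0,0,-180],"twist":0,"jaw":-1},
])

```text
time: 14.18
ee_pos: [0.5634, -0.0144, 0.2069]
tcp_rot: [179.7, 0.0, 89.9]
wrist_force: [1.3, -1.3, -1.6]
opening: 0.0695
grasp_force: 0.0
```

Emit:
apply_moves([
  {"xyz":[50,0,0],"twist":0,"jaw":-1},
  {"xyz":[110,0,0],"twist":0,"jaw":-1},
  {"xyz":[170,0,0],"twist":0,"jaw":-1},
  {"xyz":[230,0,0],"twist":0,"jaw":-1},
  {"xyz":[261,0,0],"twist":0,"jaw":-1},
])

```text
time: 14.8
ee_pos: [0.5626, 0.2494, 0.2033]
tcp_rot: [180.0, -0.0, 90.1]
wrist_force: [0.8, -1.0, 0.4]
opening: 0.0001
grasp_force: 0.0
```

Emit:
apply_moves([
  {"xyz":[0,0,40],"twist":0,"jaw":-1},
  {"xyz":[0,0,70],"twist":0,"jaw":-1},
  {"xyz":[0,0,85],"twist":0,"jaw":-1},
  {"xyz":[0,0,90],"twist":0,"jaw":-1},
  {"xyz":[0,0,90],"twist":0,"jaw":-1},
])

```text
time: 15.42
ee_pos: [0.5636, 0.2465, 0.1134]
tcp_rot: [179.9, -0.0, 89.9]
wrist_force: [-0.0, 0.1, -0.0]
opening: 0.0002
grasp_force: 0.0
```

```bash
python3 - <<'E'
from h import *
to(.5632,.246,.098,90)
im,d=camera('top');cv2.imwrite('pics/t2.png',cv2.resize(cv2.cvtColor(im[130:360,130:400],cv2.COLOR_RGB2BGR),None,fx=2.4,fy=2.4))
E
```

```text
t 15.43 at [563.6 246.5 113.4] rot [179.9  -0.   89.9] F [-0.   0.1 -0. ] -> xyz [-0.5 -0.4 15.4] twist -0.002
```

View pics/t2.png

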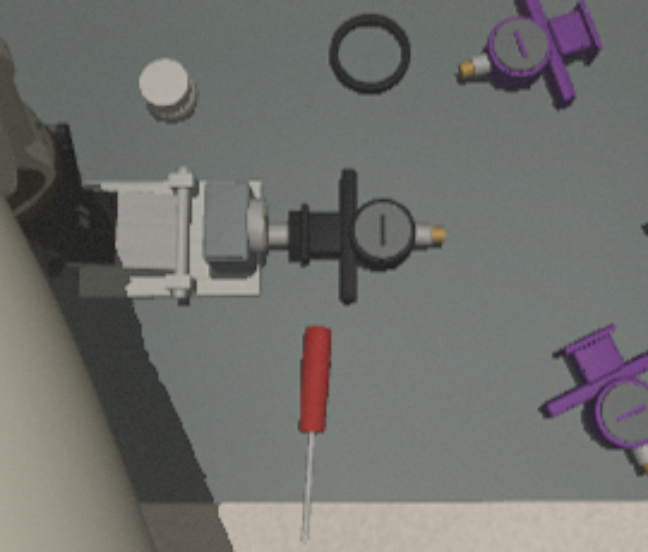

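Regulator seated square at (345,235); other items untouched. The gripper is over the pedal pad at (95,225). I'll press in steps.

Emit:
apply_moves([
  {"xyz":[0,0,8],"twist":0,"jaw":-1},
  {"xyz":[0,0,14],"twist":0,"jaw":-1},
  {"xyz":[0,0,17],"twist":0,"jaw":-1},
  {"xyz":[0,0,19],"twist":0,"jaw":-1},
  {"xyz":[0,0,20],"twist":0,"jaw":-1},
])

```text
time: 16.1
ee_pos: [0.5634, 0.2467, 0.0926]
tcp_rot: [180.0, -0.0, 89.9]
wrist_force: [0.3, 1.9, 4.9]
opening: 0.0002
grasp_force: 1.8
```

Emit:
apply_moves([
  {"xyz":[0.7,0,2],"twist":0,"jaw":-1},
  {"xyz":[1.4,0,4],"twist":0,"jaw":-1},
  {"xyz":[2.1,0,6],"twist":0,"jaw":-1},
  {"xyz":[2.8,0,8],"twist":0,"jaw":-1},
  {"xyz":[3.5,0,10],"twist":0,"jaw":-1},
])

```text
time: 16.73
ee_pos: [0.5634, 0.2501, 0.0824]
tcp_rot: [180.0, -0.0, 89.9]
wrist_force: [-0.7, 1.1, 5.7]
opening: 0.0001
grasp_force: 2.5
```

Emit:
apply_moves([
  {"xyz":[0.5,0,2],"twist":0,"jaw":-1},
  {"xyz":[1,0,4],"twist":0,"jaw":-1},
  {"xyz":[1.5,0,6],"twist":0,"jaw":-1},
  {"xyz":[2,0,8],"twist":0,"jaw":-1},
  {"xyz":[2.5,0,10],"twist":0,"jaw":-1},
])

```text
time: 17.35
ee_pos: [0.5634, 0.2524, 0.0724]
tcp_rot: [180.0, 0.0, 89.9]
wrist_force: [-1.0, 0.3, 6.6]
opening: 0.0001
grasp_force: 3.1
```

Emit:
apply_moves([
  {"xyz":[0.2,0,1],"twist":0,"jaw":-1},
  {"xyz":[0.4,0,2],"twist":0,"jaw":-1},
  {"xyz":[0.5,0,2.5],"twist":0,"jaw":-1},
])

```text
time: 17.73
ee_pos: [0.5634, 0.2527, 0.07]
tcp_rot: [180.0, 0.0, 89.9]
wrist_force: [-0.3, -1.3, 6.6]
opening: 0.0002
grasp_force: 3.2
```

Emit:
apply_moves([
  {"xyz":[0.1,0,0.5],"twist":0,"jaw":-1},
  {"xyz":[0.2,0,1],"twist":0,"jaw":-1},
])

```text
time: 17.98
ee_pos: [0.5634, 0.2528, 0.0694]
tcp_rot: [180.0, 0.0, 89.9]
wrist_force: [-2.2, -1.6, 10.4]
opening: 0.0001
grasp_force: 5.7
```

Emit:
apply_moves([
  {"xyz":[0,0,0.3],"twist":0,"jaw":-1},
  {"xyz":[0,0,0.5],"twist":0,"jaw":-1},
])

```text
time: 18.23
ee_pos: [0.5634, 0.2529, 0.0693]
tcp_rot: [179.9, 0.0, 89.9]
wrist_force: [-3.4, -2.3, 13.1]
opening: -0.0
grasp_force: 6.4
```

Emit:
apply_moves([
  {"xyz":[0,0,0.3],"twist":0,"jaw":-1},
  {"xyz":[0,0,0.3],"twist":0,"jaw":-1},
  {"xyz":[0,0,0.3],"twist":0,"jaw":-1},
  {"xyz":[0,0,0.3],"twist":0,"jaw":-1},
  {"xyz":[0,0,0.3],"twist":0,"jaw":-1},
])

```text
time: 18.85
ee_pos: [0.5635, 0.2528, 0.0693]
tcp_rot: [179.9, 0.0, 89.9]
wrist_force: [-3.0, -2.9, 13.7]
opening: 0.0
grasp_force: 6.9
```

Emit:
apply_moves([
  {"xyz":[0,0,0],"twist":0,"jaw":-1},
  {"xyz":[0,0,0],"twist":0,"jaw":-1},
  {"xyz":[0,0,0],"twist":0,"jaw":-1},
  {"xyz":[0,0,0],"twist":0,"jaw":-1},
  {"xyz":[0,0,0],"twist":0,"jaw":-1},
])

```text
time: 19.48
ee_pos: [0.5635, 0.2529, 0.0693]
tcp_rot: [179.9, 0.0, 89.9]
wrist_force: [-2.6, -2.3, 12.1]
opening: 0.0001
grasp_force: 6.9
```

```bash
python3 - <<'E'
from h import *
to(.5632,.246,.098,90)
im,d=camera('scene');s=cloud(im,d,camera_params('scene')).reshape(-1,3)*1000
# pad surface slope, visible part
q=s[(abs(s[:,0]-563)<30)&(s[:,1]>180)&(s[:,1]<290)&(s[:,2]>35)&(s[:,2]<90)]
for y in range(180,285,12):
    a=q[abs(q[:,1]-y)<4];print(y,len(a),np.median(a[:,2]).round(1) if len(a) else '')
E
```

```text
t 19.48 at [563.5 252.9  69.3] rot [179.9   0.   89.9] F [-2.6 -2.3 12.1] -> xyz [ -6.9  -0.2 -28.7] twist -0.002
180 35 45.2
192 67 45.5
204 62 46.7
216 65 47.1
228 44 51.9
240 32 53.0
252 73 54.5
264 153 56.2
276 77 55.0
```

At the stop (slope about 0.06 rad, pad about 53 mm). I'll hold a little more, then release slowly.

Emit:
apply_moves([
  {"xyz":[0,0,0],"twist":0,"jaw":-1},
  {"xyz":[0,0,0],"twist":0,"jaw":-1},
  {"xyz":[0,0,0],"twist":0,"jaw":-1},
])

```text
time: 19.9
ee_pos: [0.5634, 0.2529, 0.0693]
tcp_rot: [179.9, 0.0, 89.9]
wrist_force: [-3.4, -2.1, 13.9]
opening: 0.0002
grasp_force: 6.9
```

Emit:
apply_moves([
  {"xyz":[-0.5,0,-2],"twist":0,"jaw":-1},
  {"xyz":[-1.2,0,-5],"twist":0,"jaw":-1},
  {"xyz":[-2.2,0,-9],"twist":0,"jaw":-1},
  {"xyz":[-3.3,0,-13],"twist":0,"jaw":-1},
  {"xyz":[-4.5,0,-17],"twist":0,"jaw":-1},
])

```text
time: 20.52
ee_pos: [0.5634, 0.249, 0.0854]
tcp_rot: [180.0, -0.0, 89.9]
wrist_force: [-1.3, 2.8, 4.9]
opening: -0.0001
grasp_force: 2.3
```

Emit:
apply_moves([
  {"xyz":[-1.2,0,-4],"twist":0,"jaw":-1},
  {"xyz":[-2.4,0,-8],"twist":0,"jaw":-1},
  {"xyz":[-3,0,-12],"twist":0,"jaw":-1},
  {"xyz":[-3,0,-30],"twist":0,"jaw":-1},
  {"xyz":[-3,0,-70],"twist":0,"jaw":-1},
])

```text
time: 21.15
ee_pos: [0.5621, 0.2452, 0.1543]
tcp_rot: [-179.8, 0.1, 89.9]
wrist_force: [1.2, 1.0, 0.7]
opening: 0.0005
grasp_force: 0.0
```

Emit:
apply_moves([
  {"xyz":[0,0,-50],"twist":0,"jaw":-1},
  {"xyz":[0,0,-80],"twist":0,"jaw":-1},
  {"xyz":[0,0,-80],"twist":0,"jaw":-1},
  {"xyz":[0,0,-80],"twist":0,"jaw":-1},
])

```text
time: 21.65
ee_pos: [0.563, 0.2456, 0.2344]
tcp_rot: [-179.9, 0.0, 89.9]
wrist_force: [-0.8, 0.1, -0.2]
opening: -0.0003
grasp_force: 0.0
```

```bash
python3 - <<'E'
from h import *
to(.5632,.246,.098,90)
im,d=camera('scene');s=cloud(im,d,camera_params('scene')).reshape(-1,3)*1000
q=s[(abs(s[:,0]-563)<30)&(s[:,1]>180)&(s[:,1]<290)&(s[:,2]>35)&(s[:,2]<110)]
for y in (180,204,228,246,264): 
    a=q[abs(q[:,1]-y)<4];print(y,len(a),np.median(a[:,2]).round(1) if len(a) else '')
im,d=camera('top');w=cloud(im,d,camera_params('top'))
def box(n,r0,r1,c0,c1,z0,z1):
    s=w[r0:r1,c0:c1].reshape(-1,3);s=s[(s[:,2]>z0)&(s[:,2]<z1)]*1000;r=cv2.minAreaRect(s[:,:2].astype(np.float32));print(n,len(s),np.round(r[0],1),np.round(r[1],1),round(r[2],1))
box('jar',150,185,185,215,.01,.07);box('ring',130,172,262,305,.007,.03);box('sd',260,358,250,275,.005,.05)
s=w[190:270,245:320].reshape(-1,3)*1000
a=s[(s[:,2]>44)&(s[:,2]<53)&(s[:,1]<15)];print('disc',cv2.minEnclosingCircle(a[:,:2].astype(np.float32)))
a=s[(s[:,2]>27)&(s[:,2]<35)&(s[:,1]<28)&(s[:,1]>-5)];
for g in (1,-1):
    b=a[g*(a[:,0]-563)>36];print('wing side',len(b),b.mean(0).round(1))
E
```

```text
t 21.65 at [563.  245.6 234.4] rot [-179.9    0.    89.9] F [-0.8  0.1 -0.2] -> xyz [  0.4   0.4 136.4] twist -0.001
180 27 50.9
204 52 59.6
228 66 72.9
246 63 79.8
264 100 85.0
jar 464 [702.7 183.5] [48.1 48.8] 87.4
ring 345 [747.9  -9.4] [78.  79.4] 89.8
sd 635 [391.4  37.2] [ 43.  202.9] 89.8
disc ((562.6689453125, -19.436861038208008), 30.397077560424805)
wing side 61 [610.9  11.7  31.6]
wing side 74 [513.9  10.9  30.7]
```

```bash
python3 -c "
from workcell import bot
print(bot.job_done())"
```

```text
the job is handed in; nothing more can be done
None
```

I pressed the regulator onto the cup with about 8 N beyond drag for over a second and left it resting there. I then held the pedal at its stop for over a second with about 14 N, and it came back up. The other things on the bench were not touched, and I handed the job in at about 22 s.

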